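# Clip the glass honing plate into its bench holder

### The job

Pick up the glass honing plate and slide it, nosing strip first, along the deck of the wooden holder under the two sprung clips, until both clips have ridden up over the nosing strip and snapped down into the gap behind it. Push gently and stop when the plate meets the stop bar: do not ram the bar or the clips. Leave the plate lying flat and clipped in, and do not disturb the tools around.

Things in the scene. Friction and masses are not known exactly. Their poses are not given: they have to be found in the camera images.
- honing_plate: Plate 180 long (x) x 50 wide (y) x 9 thick, 0.12-0.20 kg, flat on the bench: 4 mm aluminium back; on it, at the leading +x end, a nosing strip 20 long, then a bare gap 16 long, 5 deep, right across, then a pale glass pane 144 long up to the tail. Strip and pane are level, 5 mm thick. Origin: centre of the underside; z up, glass on top. Gripped at the tail, its front droops a few mm.
- plate_tail (a point): Middle of the plate's tail end face, 90 mm behind the plate's origin along its -x, 4.5 mm above its underside. Grip the plate across its 50 mm width about 23 mm ahead of the tail: when home its front 96 to 132 mm lie on the holder and the tail overhangs outside.
- holder: Fixed wooden board 180 long (x) x 84 wide (y), deck top 20 mm above the bench. Origin: centre of its underside. The plate goes in along +x, middle line y = 0, between two rails on the deck, 8 mm high, from x = -90 to 2 mm, 54 mm apart (2 mm play each side), the mouth flared to about 60 mm over the first 20 mm. Deck, bar and clips are slippery (friction about 0.2).
- deck_mouth (a point): Middle of the deck's open front edge, on the deck top (holder x = -90 mm); axes as the holder's. The plate's leading end enters here, moving along +x. Its first 40 mm can be laid on the deck before any clip is met.
- bar_mid (a point): A fixed point on the deck top at holder x = 24 mm: middle of the adjustment range of the aluminium stop bar (11 mm high, across the deck, carries both clips). The bar is screwed down through slots, its stop face anywhere within 18 mm either way of this point along x; that is not measured: home must be felt. Plate against the stop face = both clip noses over the gap.
- clip_left (a joint): Lift angle (rad) of the sprung steel clip 13 mm to the holder's +y side: 0 down, about 0.08 riding on strip or glass, 0 again once dropped into the gap. It reaches from the bar toward the mouth: round nose 26 mm before the stop face, 5.5 mm above the deck; from there the toe rises at 30 degrees to 15 mm above the deck, 43 mm before the stop face. The plate passes under it.
- clip_right (a joint): The same for the clip 13 mm to the -y side. Pushing the plate in is felt as: nothing up to the toes, rising to 5 to 7 N as both clips are lifted, 2 to 6 N while the strip slides under them, almost none once they have dropped, then a hard stop about 4 mm on. Pushing on until about 10 N are felt seats it; more than 17 N on bar or clips counts as ramming.
- sanding_block: Bystander: brown cork sanding block 65 x 101 x 32 mm, loose on the bench; leave alone. Origin: centre of its underside.
- tape_measure: Bystander: black pocket tape measure 35 x 70 x 60 mm high, loose on the bench; leave alone. Origin: centre of its underside.
- try_square: Bystander: try square 185 x 113 x 16 mm with a dark wooden stock, loose on the bench; leave alone. Origin: centre of its underside.

How it is judged:
By the outcome, as a careful person would: the job done as asked, in the order asked, and still so for the second after the job is handed in, with the robot touching nothing.
It also fails if it takes over 48 s, if anything falls off the work surface, if the arm or the gripper's body presses on something with over 40 N, if the wrist force passes 120 N, or if a joint passes its speed limit or range.

### The arm

A 6-joint arm with a two-finger parallel gripper is mounted at the origin on the work surface; the furniture and walls round the work are solid. World frame = base frame: x ahead of the robot, y to its left, z up, the work surface at z = 0. Lengths are in m, angles in rad, forces in N, time in s.
With the tool pointing down it reaches from about 0.35 to 0.875 m from the base axis. Payload 4.2 kg.
Tool frame: the origin (TCP) lies at the very end of the fingers, on their centre line; the grasp point (between the pads) lies 19 mm behind it; x points along the fingers, y is the direction in which the jaws open and shut, and the axes are right-handed (so a half turn about x gives the same grasp; the last joint's range is limited). The gripper opens to 87 mm and grips with 3 to 60 N. Pads are 19 mm wide; open, the fingers measure 117 mm over their backs; the gripper's body (75 mm by 190 mm) begins 51 mm behind the grasp point.
Start: joints at [-0.966, 0.385, 0.008, 0, -1.194, -0.259], TCP at [0.212, -0.588, 0.223] pointing down, gripper open.
Joint ranges: [-3.14, 3.14], [-1.21, 2.06], [-1.07, 1.41], [-3.16, 2.05], [-2.99, -0.16], [-3.1, 3.1]. Speed limits (rad/s): [2.79, 2.79, 3.14, 3.14, 3.14, 3.14].

### API

Orientations are given as a rotation vector (axis times angle).
In Python, from station import arm gives the robot as it stands.
- The arm moves only by the tool drive_tool, never from a script. Its argument "rows" is a list of rows, each an object of numbers: "x", "y", "z": the shift along the tool's x, y, z in m; "yaw": the turn about the tool's x in rad; "fingers": the opening, from 0 (shut) to 1 (fully open). In form: [{"x": .., "y": .., "z": .., "yaw": .., "fingers": ..}, ...]. A call has 1 to 10 rows; each row is the pose to reach, as a shift and turn from the pose measured when the call began, along the tool's axes at that moment; what a row does not reach only later rows make up. A row lasts 1/10 s, in which the tool goes at most 50 mm and 8.59 degrees, less where a joint would pass 70% of its speed; a pose out of reach is approached as far as the arm can. A call with a gripper value outside its range is refused whole. The fingers move at their own pace and stop on an object; "newtons" is the grip in N (left out, the last holds). Time passes only in rows, so rows that repeat a pose let the fingers close. It gives the time, the measured TCP pose, the force and the opening at its end, in the units of the state.
- arm.get_state(): the state, without advancing time (a new reading comes with each control period).
- arm.get_image(name): name is "scene" or "side" or "wrist"; returns the picture (420x560x3 uint8, blue, green, red); there is no depth.
- arm.camera_info(name): a dict with "K" (3x3 intrinsics, pixels), "extrinsics" (4x4, takes a point from world to camera coordinates). Camera axes: x right, y down, z forward; pixel columns grow to the right and rows downward; lengths in m; the calibration is good to about 2 mm. The wrist camera is an equidistant fisheye: a pixel r from the principal point sees the ray r / f radians off the axis. A picture is of the moment at which its call begins: read the wrist's pose just before it. camera_info takes no time and is no camera call; for the wrist camera it gives the pose at the moment of the call.
- arm.sign_off(): hands the job in, once; it reports no verdict.
The state is a dict: "t": time; "joints": joint angles; "dq": joint speeds; "joint_efforts": joint torques, N m; "ee_pos": TCP position; "orientation": TCP orientation; "contact_force": force on the tool from outside, world axes, zero at the start; "ft_torque": the same for the moment, N m; "gripper_width": finger opening in m.
Only numpy, scipy, OpenCV 4.12 (cv2) and the standard library are available. Lean on these libraries where they do the work, as an engineer would, in place of code of your own. Each camera call takes 0.05 s, during which the arm holds its last target.

## Working session

There is one attempt and no reset: what is moved stays moved. The work goes in short steps, Python scripts to look and compute and a tool call to move; the robot and the scene stay as the last step left them, time stands still between calls to the robot, and variables do not carry over. Pictures are saved under pics/ and viewed, and the job is handed in when it is done.

Besides the shell and the picture viewer there is one more tool, called after ">>>" as a command line: name --argument value ..., lists and objects as JSON in quotes. drive_tool: Moves the arm, as the interface text tells. Its arguments: {"type":"object","properties":{"rows":{"type":"array"},"newtons":{"type":"number"}},"required":["rows"]}

```bash
mkdir -p pics; ls; python3 - <<'E'
from station import arm
import cv2
s=arm.get_state();print(s)
for n in("scene","side","wrist"):
    i=arm.camera_info(n);print(n,i)
    cv2.imwrite(f"pics/{n}0.png",arm.get_image(n))
E
```

```text
pics
{'t': 0.0, 'joints': array([-9.66392161e-01,  3.85560594e-01,  6.63942498e-03, -5.40607402e-04,
       -1.19399530e+00, -2.58584616e-01]), 'dq': array([ 0.00071581,  0.00143659, -0.00021045,  0.00062332,  0.00117143,
       -0.00056318]), 'joint_efforts': array([-1.27024992e-03, -3.90669000e+01,  1.87412953e+01,  4.21979606e+00,
        1.10983313e-02, -1.81299229e-04]), 'ee_pos': array([ 0.21167099, -0.58742559,  0.22145631]), 'orientation': array([-0.2695364 ,  1.55415928,  0.27290548]), 'contact_force': array([ 0.41096792, -0.12329139, -0.0969743 ]), 'ft_torque': array([0.03616493, 0.04796556, 0.01751857]), 'gripper_width': 0.08685027554914918}
scene {'K': array([[482.61914315,   0.        , 277.31263332],
       [  0.        , 482.61914315, 206.64696811],
       [  0.        ,   0.        ,   1.        ]]), 'extrinsics': array([[ 0.53429455, -0.84529286,  0.00305255, -0.26322533],
       [-0.43458326, -0.27778616, -0.8567218 ,  0.32876965],
       [ 0.72502878,  0.4564152 , -0.51576976,  1.33823155],
       [ 0.        ,  0.        ,  0.        ,  1.        ]])}
side {'K': array([[504.56852689,   0.        , 278.15661541],
       [  0.        , 504.56852689, 206.82608761],
       [  0.        ,   0.        ,   1.        ]]), 'extrinsics': array([[-0.85629466, -0.51642895,  0.00778479,  0.56339462],
       [-0.29320726,  0.47365037, -0.83047266,  0.19489172],
       [ 0.42519285, -0.71341185, -0.557005  ,  1.30634231],
       [ 0.        ,  0.        ,  0.        ,  1.        ]])}
wrist {'K': array([[325.1922621 ,   0.        , 277.82504809],
       [  0.        , 325.1922621 , 210.11428141],
       [  0.        ,   0.        ,   1.        ]]), 'extrinsics': array([[-0.33765071,  0.94127049,  0.00136634,  0.62445898],
       [ 0.9078004 ,  0.32526004,  0.26477224, -0.03327903],
       [ 0.24877788,  0.09064089, -0.96431001,  0.39011869],
       [ 0.        ,  0.        ,  0.        ,  1.        ]])}
```

View pics/scene0.png

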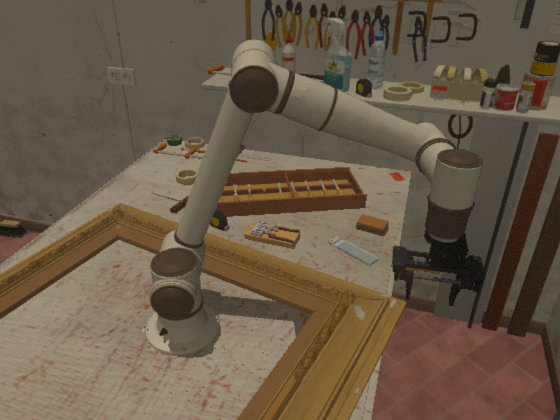

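View pics/side0.png

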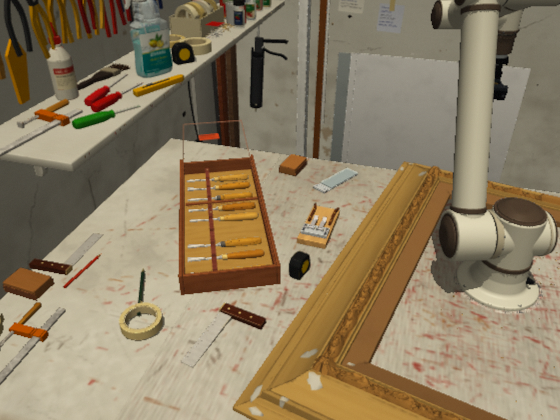

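View pics/wrist0.png

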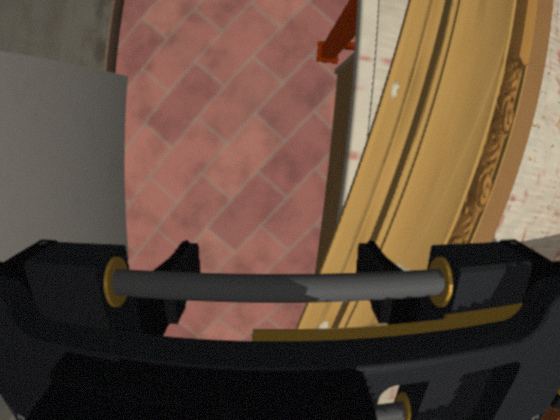

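```bash
cat > h.py <<'E'
import numpy as np,cv2
from station import arm
def cast(n,px,z,info=None):
    i=info or arm.camera_info(n);K=i["K"];E=i["extrinsics"];R=E[:3,:3];t=E[:3,3]
    c=-R.T@t
    px=np.atleast_2d(np.array(px,float));out=[]
    for u,v in px:
        a=np.array([(u-K[0,2])/K[0,0],(v-K[1,2])/K[1,1]])
        if n=="wrist":
            th=np.linalg.norm(a);d=np.array([*(a/th*np.sin(th)),np.cos(th)]) if th>0 else np.array([0,0,1.])
        else: d=np.array([*a,1])
        d=R.T@d;out.append(c+d*(z-c[2])/d[2])
    return np.array(out)
def proj(n,P,info=None):
    i=info or arm.camera_info(n);K=i["K"];E=i["extrinsics"]
    p=np.atleast_2d(P)@E[:3,:3].T+E[:3,3]
    if n=="wrist":
        r=np.linalg.norm(p[:,:2],axis=1);th=np.arctan2(r,p[:,2]);q=p[:,:2]/r[:,None]*th[:,None]
    else:q=p[:,:2]/p[:,2:]
    return q*K[0,0]+K[:2,2]
def crop(src,dst,x0,y0,x1,y1,f):
    im=cv2.imread(src)[y0:y1,x0:x1];cv2.imwrite(dst,cv2.resize(im,None,fx=f,fy=f,interpolation=cv2.INTER_CUBIC))
E
python3 -c "
from h import *
crop('pics/scene0.png','pics/sc.png',230,190,410,290,4.4)
crop('pics/side0.png','pics/sd.png',260,140,380,290,4)"
```

```text
(no output)
```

View pics/sc.png

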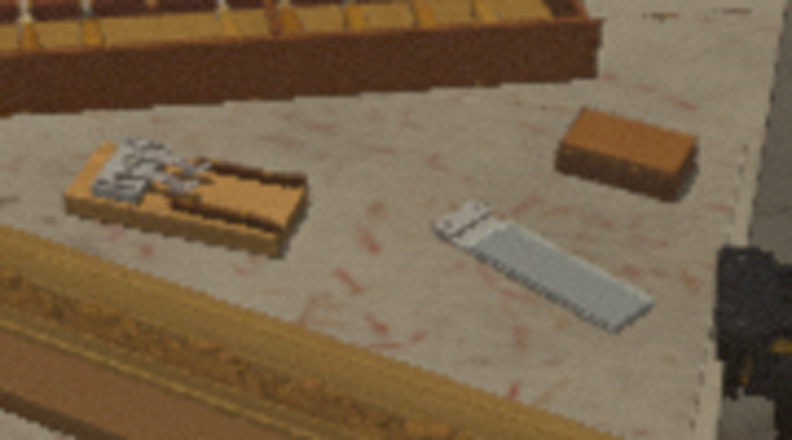

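View pics/sd.png

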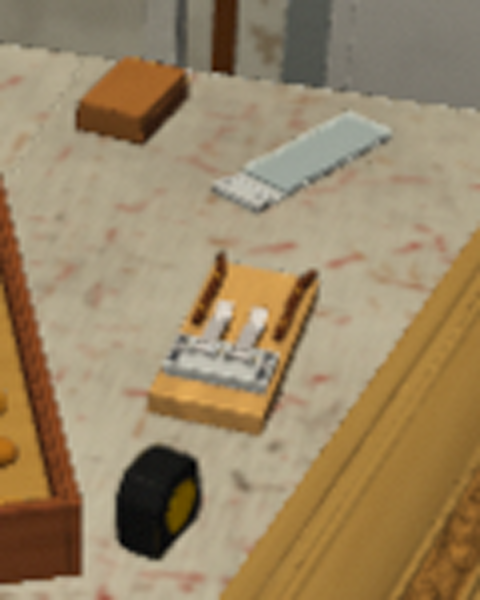

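```bash
python3 -c "
from h import *
np.set_printoptions(precision=4,suppress=True)
f=lambda p,o,k:np.array(p)/k+o
print(cast('scene',f([(435,218),(475,200),(652,298),(615,326)],(230,190),4.4),.009))
print(cast('side',f([(213,187),(262,205),(392,130),(348,112)],(260,140),4),.009))
print('holder')
print(cast('scene',f([(66,195),(105,142),(306,180),(280,238)],(230,190),4.4),.02))
print(cast('side',f([(150,403),(265,415),(318,283),(214,262)],(260,140),4),.02))
"
```

```text
[[ 0.5769 -0.1589  0.009 ]
 [ 0.6166 -0.1745  0.009 ]
 [ 0.5711 -0.3437  0.009 ]
 [ 0.5245 -0.3338  0.009 ]]
[[ 0.6157 -0.1552  0.009 ]
 [ 0.5684 -0.1514  0.009 ]
 [ 0.5275 -0.3212  0.009 ]
 [ 0.5734 -0.33    0.009 ]]
holder
[[ 0.4333  0.0961  0.02  ]
 [ 0.5136  0.1141  0.02  ]
 [ 0.5543 -0.0539  0.02  ]
 [ 0.4742 -0.0771  0.02  ]]
[[ 0.5104  0.1401  0.02  ]
 [ 0.4357  0.11    0.02  ]
 [ 0.4744 -0.0575  0.02  ]
 [ 0.5553 -0.0413  0.02  ]]
```

```bash
cat >> h.py <<'E'
from scipy.spatial.transform import Rotation as Rn
np.set_printoptions(precision=4,suppress=True)
def goal(tcp,ydir_deg):
    "tool shift to tcp, with tool y along world heading ydir_deg (mod 180)"
    s=arm.get_state();R=Rn.from_rotvec(s["orientation"]).as_matrix()
    d=R.T@(np.array(tcp)-s["ee_pos"])
    a=np.deg2rad(ydir_deg);w=R.T@np.array([np.cos(a),np.sin(a),0])
    yaw=np.arctan2(w[2],w[1]);yaw=(yaw+np.pi/2)%np.pi-np.pi/2
    print("t",s["t"],"shift",d,"yaw",yaw,"| q",s["joints"],"F",s["contact_force"],"T",s["ft_torque"],"pos",s["ee_pos"],"w",s["gripper_width"])
    print("axes x,y,z:",R.T)
E
python3 -c "
from h import *
i=arm.camera_info('wrist');E=i['extrinsics'];print('cam',-E[:3,:3].T@E[:3,3],'up',-E[1,:3],'fwd',E[2,:3])
goal((.555,-.310,.2),75.2-90)
"
```

```text
cam [ 0.144  -0.6124  0.3843] up [-0.9078 -0.3254 -0.2648] fwd [ 0.2489  0.0904 -0.9643]
t 0.15 shift [0.0219 0.1448 0.417 ] yaw -0.9667817804905758 | q [-0.9664  0.3854  0.007  -0.0004 -1.194  -0.2586] F [ 1.2141  0.2372 -0.1002] T [-0.016   0.0391  0.0021] pos [ 0.2117 -0.5876  0.2217] w 0.08698334913550473
axes x,y,z: [[-0.0006  0.0015 -1.    ]
 [-0.3389  0.9408  0.0017]
 [ 0.9408  0.3389 -0.0001]]
```

>>> drive_tool --rows '[{"y": 0.015, "z": 0.04, "yaw": 0.15, "fingers": 1}, {"y": 0.03, "z": 0.08, "yaw": 0.3, "fingers": 1}, {"y": 0.045, "z": 0.12, "yaw": 0.45, "fingers": 1}, {"y": 0.06, "z": 0.16, "yaw": 0.6, "fingers": 1}, {"y": 0.075, "z": 0.2, "yaw": 0.75, "fingers": 1}, {"y": 0.09, "z": 0.24, "yaw": 0.9, "fingers": 1}, {"y": 0.105, "z": 0.28, "yaw": 1.05, "fingers": 1}, {"y": 0.12, "z": 0.32, "yaw": 1.2, "fingers": 1}, {"y": 0.133, "z": 0.36, "yaw": 1.35, "fingers": 1}, {"y": 0.145, "z": 0.4, "yaw": 1.5, "fingers": 1}]'

```text
validation failed for argument at $.ro...
```

```bash
python3 -c "
from h import *
goal((.555,-.310,.2),75.2-90)
"
```

```text
t 0.15 shift [0.0219 0.1448 0.417 ] yaw -0.9667817804905758 | q [-0.9664  0.3854  0.007  -0.0004 -1.194  -0.2586] F [ 1.2141  0.2372 -0.1002] T [-0.016   0.0391  0.0021] pos [ 0.2117 -0.5876  0.2217] w 0.08698334913550473
axes x,y,z: [[-0.0006  0.0015 -1.    ]
 [-0.3389  0.9408  0.0017]
 [ 0.9408  0.3389 -0.0001]]
```

>>> drive_tool --rows '[{"x": 0, "y": 0.015, "z": 0.04, "yaw": 0.15, "fingers": 1}, {"x": 0, "y": 0.03, "z": 0.08, "yaw": 0.3, "fingers": 1}, {"x": 0, "y": 0.045, "z": 0.12, "yaw": 0.45, "fingers": 1}, {"x": 0, "y": 0.06, "z": 0.16, "yaw": 0.6, "fingers": 1}, {"x": 0, "y": 0.075, "z": 0.2, "yaw": 0.75, "fingers": 1}, {"x": 0, "y": 0.09, "z": 0.24, "yaw": 0.9, "fingers": 1}, {"x": 0, "y": 0.105, "z": 0.28, "yaw": 1.05, "fingers": 1}, {"x": 0, "y": 0.12, "z": 0.32, "yaw": 1.2, "fingers": 1}, {"x": 0, "y": 0.133, "z": 0.36, "yaw": 1.35, "fingers": 1}, {"x": 0, "y": 0.145, "z": 0.4, "yaw": 1.5, "fingers": 1}]'

```text
t: 1.15
ee_pos: [0.5399, -0.3141, 0.2217]
orientation: [0.888, 1.384, -0.887]
contact_force: [0.8, -0.8, 0.1]
gripper_width: 0.0875
```

```bash
python3 -c "
from h import *
goal((.555,-.310,.2),75.2-90)
"
```

```text
t 1.15 shift [0.0217 0.0154 0.0026] yaw 0.6879337818443374 | q [-0.2689  0.3856  0.0078 -0.0015 -1.1945 -2.4425] F [ 0.8283 -0.7521  0.1351] T [-0.1844 -0.0572 -0.049 ] pos [ 0.5399 -0.3141  0.2217] w 0.0874612552300792
axes x,y,z: [[-0.0011  0.0018 -1.    ]
 [ 0.9091  0.4165 -0.0003]
 [ 0.4165 -0.9091 -0.0021]]
```

```bash
python3 -c "
from h import *
import pickle
i=arm.camera_info('wrist');pickle.dump(i,open('w1.pkl','wb'))
im=arm.get_image('wrist');cv2.imwrite('pics/w1.png',im)
cv2.imwrite('pics/w1z.png',cv2.resize(im[:300],None,fx=1.42,fy=1.42,interpolation=cv2.INTER_CUBIC))
"
```

```text
(no output)
```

View pics/w1z.png

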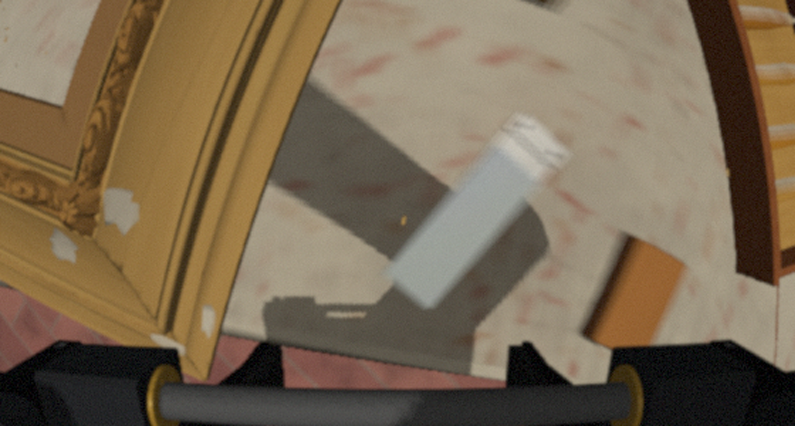

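```bash
python3 -c "
from h import *
import pickle
i=pickle.load(open('w1.pkl','rb'))
im=cv2.imread('pics/w1.png')
crop('pics/w1.png','pics/w1c.png',255,65,415,230,4.5)
P=cast('wrist',np.array([(518,112),(572,157),(430,308),(386,270)])/1.42,.009,i)
print(P,np.linalg.norm(P-np.roll(P,1,0),axis=1),P.mean(0))
"
```

```text
[[ 0.5788 -0.1565  0.009 ]
 [ 0.6372 -0.168   0.009 ]
 [ 0.5836 -0.3373  0.009 ]
 [ 0.5361 -0.3228  0.009 ]] [0.1717 0.0595 0.1776 0.0497] [ 0.5839 -0.2462  0.009 ]
```

View pics/w1c.png

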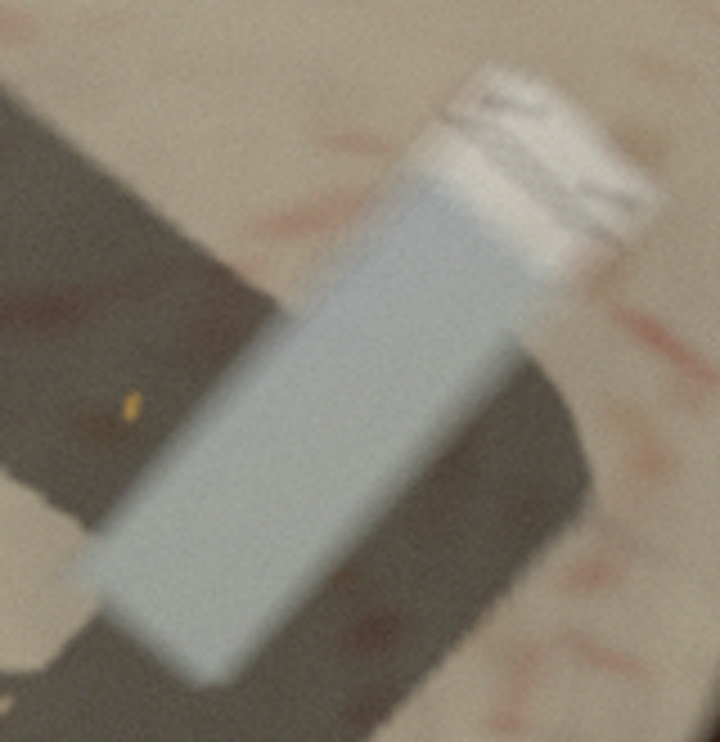

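>>> drive_tool --rows '[{"x": 0, "y": 0, "z": 0, "yaw": 0, "fingers": 1}, {"x": 0, "y": 0, "z": 0, "yaw": 0, "fingers": 1}, {"x": 0, "y": 0, "z": 0, "yaw": 0, "fingers": 1}]'

```text
t: 1.5
ee_pos: [0.5438, -0.3118, 0.2209]
orientation: [0.89, 1.382, -0.887]
contact_force: [0.6, 0.2, 0.4]
gripper_width: 0.0869
```

```bash
python3 -c "
from h import *
import pickle
print(arm.get_state()['dq'])
i=arm.camera_info('wrist');pickle.dump(i,open('w2.pkl','wb'))
im=arm.get_image('wrist');cv2.imwrite('pics/w2.png',im)
crop('pics/w2.png','pics/w2c.png',235,65,415,230,4)
"
```

```text
[-0.0109 -0.0062 -0.0012 -0.0002  0.0024 -0.0045]
```

View pics/w2c.png

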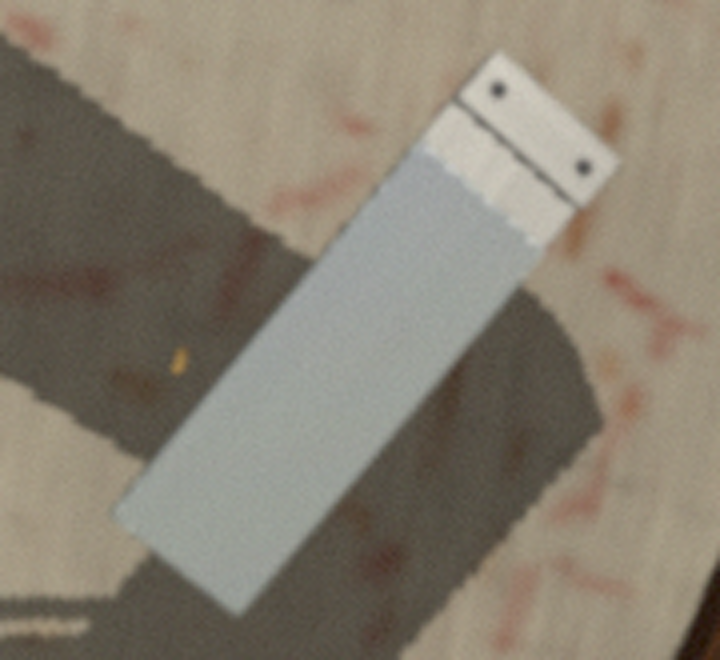

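```bash
python3 -c "
from h import *
import pickle
i=pickle.load(open('w2.pkl','rb'))
P=cast('wrist',np.array([(503,49),(621,159),(240,615),(114,513)])/4+(235,65),.009,i)
print(P,np.linalg.norm(P-np.roll(P,1,0),axis=1),P.mean(0))
n=(P[0]+P[1])/2;t=(P[2]+P[3])/2;d=n-t;h=np.degrees(np.arctan2(d[1],d[0]));print('head',h,[np.degrees(np.arctan2(*(a)[1::-1])) for a in (P[0]-P[3],P[1]-P[2])])
g=t+d/np.linalg.norm(d)*.023;print('grasp',g)
goal((g[0],g[1],.06),h-90)
"
```

```text
[[ 0.5783 -0.155   0.009 ]
 [ 0.6243 -0.1674  0.009 ]
 [ 0.5803 -0.3409  0.009 ]
 [ 0.533  -0.3278  0.009 ]] [0.1787 0.0477 0.179  0.049 ] [ 0.579  -0.2478  0.009 ]
head 75.52779564871314 [np.float64(75.31689893654014), np.float64(75.73835141617187)]
grasp [ 0.5624 -0.3121  0.009 ]
t 1.55 shift [0.1612 0.0166 0.0079] yaw 0.6797497595964308 | q [-0.2643  0.3888  0.0115 -0.0023 -1.1926 -2.4493] F [-0.6164 -0.1906 -0.1351] T [-0.1068  0.0142  0.0002] pos [ 0.5438 -0.312   0.2212] w 0.08707301965047838
axes x,y,z: [[ 0.0015  0.0018 -1.    ]
 [ 0.9101  0.4143  0.0021]
 [ 0.4143 -0.9101 -0.001 ]]
```

>>> drive_tool --rows '[{"x": 0, "y": 0.018, "z": -0.046, "yaw": 0, "fingers": 1}, {"x": 0, "y": 0.036, "z": -0.093, "yaw": 0, "fingers": 1}, {"x": 0, "y": 0.055, "z": -0.14, "yaw": 0, "fingers": 1}, {"x": 0, "y": 0.073, "z": -0.187, "yaw": 0, "fingers": 1}, {"x": 0, "y": 0.091, "z": -0.233, "yaw": 0, "fingers": 1}, {"x": 0, "y": 0.091, "z": -0.233, "yaw": 0, "fingers": 1}, {"x": 0, "y": 0.091, "z": -0.233, "yaw": 0, "fingers": 1}, {"x": 0, "y": 0.091, "z": -0.233, "yaw": 0, "fingers": 1}, {"x": 0, "y": 0.091, "z": -0.233, "yaw": 0, "fingers": 1}]'

```text
t: 2.45
ee_pos: [0.5299, -0.0639, 0.2215]
orientation: [0.893, 1.381, -0.889]
contact_force: [0.2, 0.1, 0.3]
gripper_width: 0.0869
```

```bash
python3 -c "
from h import *
import pickle
print(arm.get_state()['dq'])
i=arm.camera_info('wrist');pickle.dump(i,open('w3.pkl','wb'))
im=arm.get_image('wrist');cv2.imwrite('pics/w3.png',im)
cv2.imwrite('pics/w3z.png',cv2.resize(im[:300],None,fx=1.42,fy=1.42,interpolation=cv2.INTER_CUBIC))
"
```

```text
[-0.0008  0.0041  0.0011  0.      0.0012 -0.0018]
```

View pics/w3z.png

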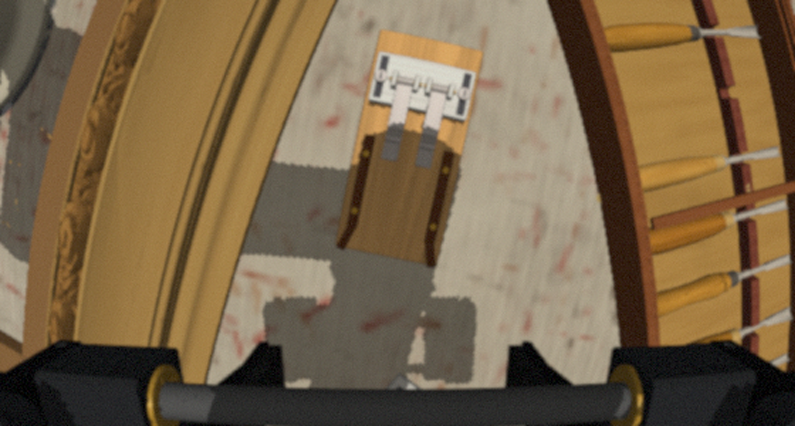

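```bash
python3 -c "
from h import *
crop('pics/w3.png','pics/w3c.png',225,10,355,200,4.2) 
im=cv2.imread('pics/w3c.png');print(im.shape)
cv2.imwrite('pics/w3a.png',cv2.resize(cv2.imread('pics/w3.png')[10:100,230:350],None,fx=6.5,fy=6.5,interpolation=cv2.INTER_CUBIC))
cv2.imwrite('pics/w3b.png',cv2.resize(cv2.imread('pics/w3.png')[100:192,230:350],None,fx=6.5,fy=6.5,interpolation=cv2.INTER_CUBIC))
"
```

```text
(798, 546, 3)
```

View pics/w3a.png

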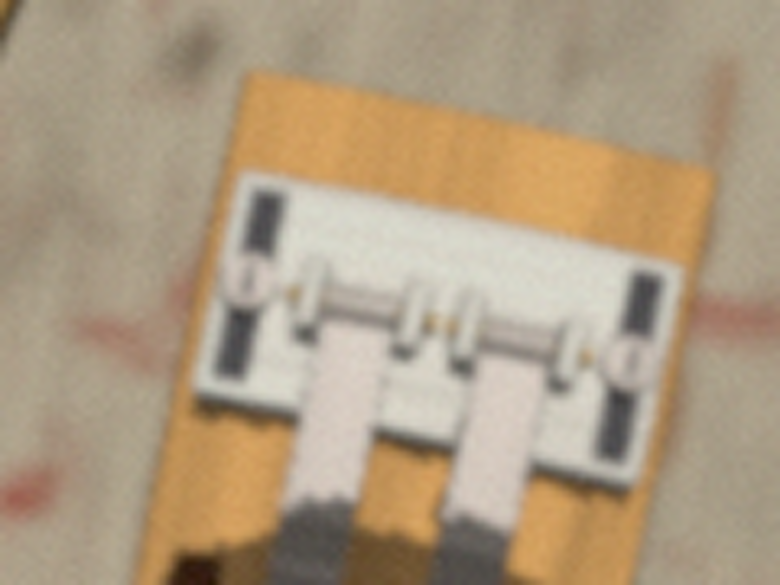

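View pics/w3b.png

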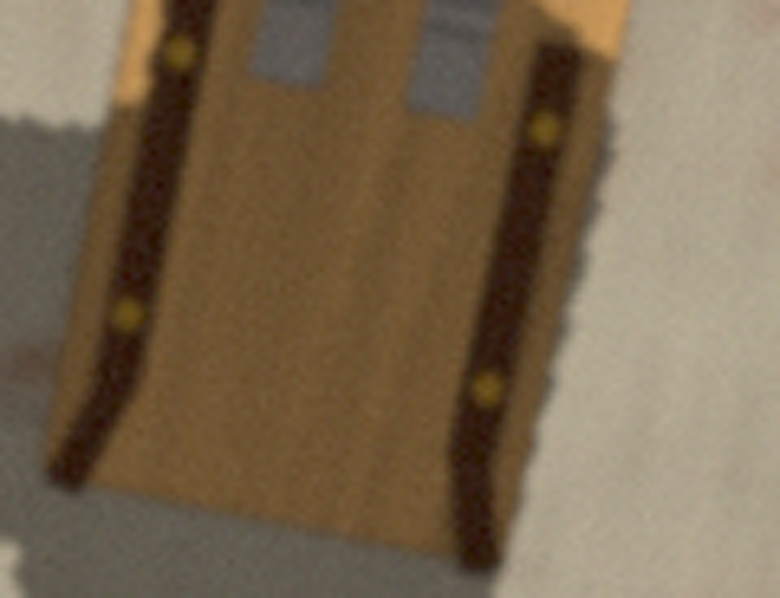

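```bash
python3 -c "
from h import *
import pickle
i=pickle.load(open('w3.pkl','rb'))
A=lambda p,z:cast('wrist',np.array(p)/6.5+(230,10),z,i)
B=lambda p,z:cast('wrist',np.array(p)/6.5+(230,100),z,i)
hd=lambda d:np.degrees(np.arctan2(d[1],d[0]))
far=A([(250,72),(713,170)],.02);near=B([(47,480),(500,570)],.02)
s=B([(180,52),(127,315),(545,130),(487,388)],.028)
bar=A([(197,387),(635,480)],.031)
print('far',far,np.linalg.norm(far[0]-far[1]));print('near',near,np.linalg.norm(near[0]-near[1]))
f=far.mean(0);n=near.mean(0);print('head',hd(f-n),'L',np.linalg.norm(f-n),'mid',(f+n)/2,n)
print('side heads',hd(far[0]-near[0]),hd(far[1]-near[1]))
print('screws',s,hd(s[0]-s[1]),hd(s[2]-s[3]),np.linalg.norm(s[0]-s[2]),np.linalg.norm(s[1]-s[3]),np.linalg.norm(s[0]-s[1]))
m1=(s[0]+s[2])/2;m2=(s[1]+s[3])/2;print(m1,m2,hd(m1-m2))
u=(f-n)/np.linalg.norm(f-n);v=np.array([-u[1],u[0],0])
for p in (m1,m2,bar[0],bar[1],*s):print((p-n)@u-.09,(p-n)@v)
"
```

```text
far [[0.4427 0.1053 0.02  ]
 [0.5219 0.1235 0.02  ]] 0.08127267201904688
near [[ 0.4821 -0.0691  0.02  ]
 [ 0.5612 -0.0512  0.02  ]] 0.08110215764321813
head 102.69979829226335 L 0.17895182878719398 mid [0.502  0.0271 0.02  ] [ 0.5217 -0.0602  0.02  ]
side heads 102.7270422464184 102.67258346803038
screws [[ 0.4741  0.0082  0.028 ]
 [ 0.4839 -0.0361  0.028 ]
 [ 0.5348  0.0214  0.028 ]
 [ 0.5444 -0.0224  0.028 ]] 102.50384724699157 102.32076839729099 0.06219537345079503 0.06205177772248072 0.045303893882630154
[0.5044 0.0148 0.028 ] [ 0.5141 -0.0292  0.028 ] 102.41272624546673
-0.01308101527005931 0.0003104205797714523
-0.05817814555071646 0.0005363749857856085
0.02904062540685376 0.03688024710892876
0.028899081286671124 -0.036943441928919886
-0.012859991620913822 0.031407321843683264
-0.05816362055897799 0.03156226044703644
-0.013302038919204798 -0.030786480684140468
-0.05819267054245491 -0.03048951047546516
```

>>> drive_tool --rows '[{"x": 0, "y": -0.008, "z": 0.03, "yaw": -0.15, "fingers": 1}, {"x": 0, "y": -0.016, "z": 0.06, "yaw": -0.3, "fingers": 1}, {"x": 0, "y": -0.024, "z": 0.09, "yaw": -0.45, "fingers": 1}, {"x": 0, "y": -0.032, "z": 0.12, "yaw": -0.6, "fingers": 1}, {"x": 0, "y": -0.04, "z": 0.15, "yaw": -0.75, "fingers": 1}, {"x": 0, "y": -0.048, "z": 0.18, "yaw": -0.9, "fingers": 1}, {"x": 0, "y": -0.056, "z": 0.2, "yaw": -1.05, "fingers": 1}, {"x": 0, "y": -0.064, "z": 0.22, "yaw": -1.2, "fingers": 1}, {"x": 0, "y": -0.07, "z": 0.23, "yaw": -1.35, "fingers": 1}, {"x": 0, "y": -0.075, "z": 0.238, "yaw": -1.5, "fingers": 1}]'

```text
t: 3.5
ee_pos: [0.5588, -0.314, 0.2204]
orientation: [-0.278, 1.552, 0.281]
contact_force: [0.0, -0.4, 0.5]
gripper_width: 0.0868
```

```bash
python3 -c "
from h import *
goal((.559,-.312,.1),75.5-90)
"
```

```text
t 3.5 shift [0.1204 0.0016 0.0008] yaw -0.9609584957175805 | q [-0.261   0.4138  0.0485 -0.002  -1.2058 -0.9524] F [ 0.0083 -0.4078  0.4616] T [0.0196 0.023  0.0078] pos [ 0.5588 -0.314   0.2204] w 0.08681202273291372
axes x,y,z: [[ 0.0002  0.0019 -1.    ]
 [-0.3492  0.937   0.0017]
 [ 0.937   0.3492  0.0008]]
```

>>> drive_tool --rows '[{"x": 0.02, "y": 0.001, "z": 0.001, "yaw": -0.15, "fingers": 1}, {"x": 0.04, "y": 0.001, "z": 0.001, "yaw": -0.3, "fingers": 1}, {"x": 0.06, "y": 0.001, "z": 0.001, "yaw": -0.45, "fingers": 1}, {"x": 0.08, "y": 0.001, "z": 0.001, "yaw": -0.6, "fingers": 1}, {"x": 0.1, "y": 0.001, "z": 0.001, "yaw": -0.75, "fingers": 1}, {"x": 0.12, "y": 0.0015, "z": 0.001, "yaw": -0.9, "fingers": 1}, {"x": 0.12, "y": 0.0015, "z": 0.001, "yaw": -0.961, "fingers": 1}, {"x": 0.12, "y": 0.0015, "z": 0.001, "yaw": -0.961, "fingers": 1}, {"x": 0.12, "y": 0.0015, "z": 0.001, "yaw": -0.961, "fingers": 1}, {"x": 0.12, "y": 0.0015, "z": 0.001, "yaw": -0.961, "fingers": 1}]'

```text
t: 4.5
ee_pos: [0.5594, -0.3127, 0.1009]
orientation: [-1.019, 1.317, 1.02]
contact_force: [0.6, -0.3, -0.7]
gripper_width: 0.0869
```

```bash
python3 -c "
from h import *
goal((.559,-.312,.004),75.5-90)
import pickle
i=arm.camera_info('wrist');pickle.dump(i,open('w4.pkl','wb'))
cv2.imwrite('pics/w4.png',arm.get_image('wrist'))
im=arm.get_image('side');cv2.imwrite('pics/s4.png',im)
crop('pics/s4.png','pics/s4c.png',280,90,440,230,4.5)
"
```

```text
t 4.5 shift [0.0969 0.0006 0.0004] yaw -0.0016675039145868098 | q [-0.2586  0.5133 -0.1066 -0.0022 -0.9501  0.0051] F [ 0.637  -0.3204 -0.7242] T [ 0.0263  0.0288 -0.062 ] pos [ 0.5594 -0.3127  0.1009] w 0.08687795014949984
axes x,y,z: [[ 0.0013  0.0015 -1.    ]
 [-0.9677  0.252  -0.0009]
 [ 0.252   0.9677  0.0018]]
```

View pics/w4.png

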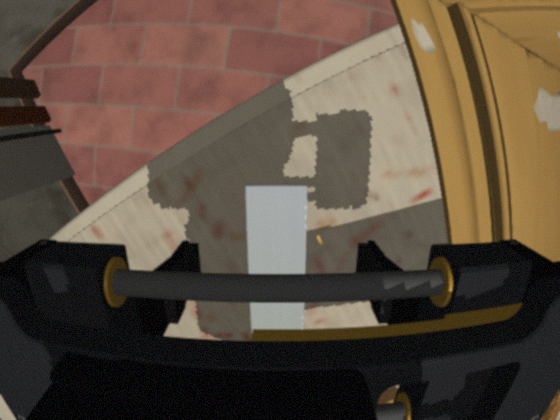

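View pics/s4c.png

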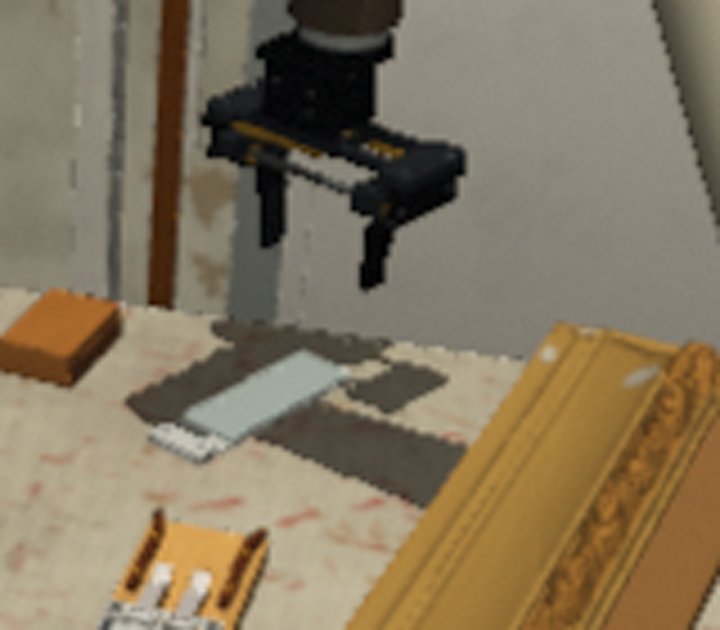

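```bash
python3 -c "
from h import *
import pickle
i=pickle.load(open('w4.pkl','rb'))
print(cast('wrist',[(247,186),(306.5,186),(250,265),(305.5,265)],.009,i))
"
```

```text
[[ 0.5781 -0.3407  0.009 ]
 [ 0.5321 -0.3287  0.009 ]
 [ 0.595  -0.2737  0.009 ]
 [ 0.5487 -0.2616  0.009 ]]
```

>>> drive_tool --rows '[{"x": 0.03, "y": 0, "z": 0, "yaw": 0, "fingers": 1}, {"x": 0.06, "y": -0.001, "z": 0, "yaw": 0, "fingers": 1}, {"x": 0.08, "y": -0.001, "z": 0, "yaw": 0, "fingers": 1}, {"x": 0.092, "y": -0.001, "z": 0, "yaw": 0, "fingers": 1}, {"x": 0.097, "y": -0.001, "z": 0, "yaw": 0, "fingers": 1}, {"x": 0.098, "y": -0.001, "z": 0, "yaw": 0, "fingers": 1}, {"x": 0.098, "y": -0.001, "z": 0, "yaw": 0, "fingers": 1}]'

```text
t: 5.3
ee_pos: [0.5613, -0.3128, 0.0039]
orientation: [-1.021, 1.316, 1.019]
contact_force: [-0.6, -0.4, 0.8]
gripper_width: 0.0871
```

```bash
python3 -c "
from h import *
goal((.561,-.312,.003),75.6-90)
"
```

```text
t 5.3 shift [0.0009 0.0005 0.0007] yaw -0.0025105443632149615 | q [-0.2578  0.6291 -0.1851 -0.0024 -0.7539  0.0057] F [-0.6172 -0.4378  0.768 ] T [0.0471 0.0813 0.0065] pos [ 0.5613 -0.3128  0.0039] w 0.0870839233843115
axes x,y,z: [[ 0.003   0.0009 -1.    ]
 [-0.968   0.2511 -0.0027]
 [ 0.2511  0.968   0.0016]]
```

>>> drive_tool --newtons 40 --rows '[{"x": 0.001, "y": 0, "z": 0, "yaw": 0, "fingers": 0.7}, {"x": 0.001, "y": 0, "z": 0, "yaw": 0, "fingers": 0.62}, {"x": 0.001, "y": 0, "z": 0, "yaw": 0, "fingers": 0.5}, {"x": 0.001, "y": 0, "z": 0, "yaw": 0, "fingers": 0.4}, {"x": 0.001, "y": 0, "z": 0, "yaw": 0, "fingers": 0.4}, {"x": 0.001, "y": 0, "z": 0, "yaw": 0, "fingers": 0.4}, {"x": 0.001, "y": 0, "z": 0, "yaw": 0, "fingers": 0.4}, {"x": 0.001, "y": 0, "z": 0, "yaw": 0, "fingers": 0.4}]'

```text
t: 6.1
ee_pos: [0.5612, -0.3127, 0.003]
orientation: [-1.021, 1.316, 1.019]
contact_force: [-0.9, 0.2, 1.2]
gripper_width: 0.0494
```

```bash
python3 -c "
from h import *
goal((.561,-.312,.003),75.6-90)
import pickle
i=arm.camera_info('wrist')
im=arm.get_image('wrist');cv2.imwrite('pics/w5.png',im)
"
```

```text
t 6.1 shift [0.     0.0004 0.0006] yaw -0.0023384493763742853 | q [-0.2578  0.6302 -0.1858 -0.0023 -0.7522  0.0058] F [-0.8678  0.1873  1.2268] T [0.0922 0.18   0.0426] pos [ 0.5612 -0.3127  0.003 ] w 0.04940913867775508
axes x,y,z: [[ 0.0029  0.0009 -1.    ]
 [-0.968   0.251  -0.0026]
 [ 0.251   0.968   0.0016]]
```

View pics/w5.png

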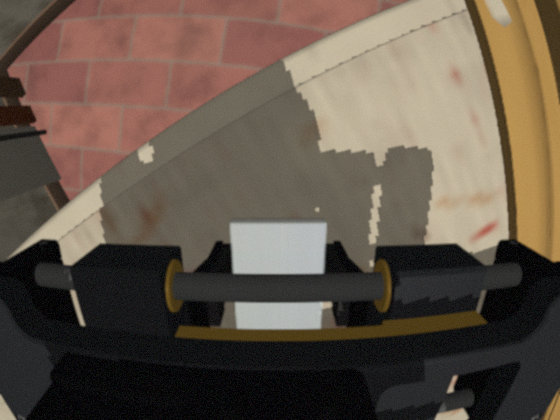

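>>> drive_tool --rows '[{"x": -0.012, "y": 0, "z": 0, "yaw": 0, "fingers": 0.4}, {"x": -0.03, "y": 0, "z": 0, "yaw": -0.0, "fingers": 0.4}, {"x": -0.05, "y": 0, "z": 0.0, "yaw": -0.08, "fingers": 0.4}, {"x": -0.05, "y": 0.003, "z": 0.01, "yaw": -0.16, "fingers": 0.4}, {"x": -0.05, "y": 0.007, "z": 0.025, "yaw": -0.24, "fingers": 0.4}, {"x": -0.05, "y": 0.011, "z": 0.04, "yaw": -0.32, "fingers": 0.4}, {"x": -0.05, "y": 0.016, "z": 0.055, "yaw": -0.4, "fingers": 0.4}, {"x": -0.05, "y": 0.02, "z": 0.07, "yaw": -0.47, "fingers": 0.4}, {"x": -0.05, "y": 0.021, "z": 0.077, "yaw": -0.47, "fingers": 0.4}, {"x": -0.05, "y": 0.021, "z": 0.077, "yaw": -0.47, "fingers": 0.4}]'

```text
t: 7.15
ee_pos: [0.5605, -0.2323, 0.0536]
orientation: [-1.368, 1.096, 1.364]
contact_force: [0.2, 0.4, -1.6]
gripper_width: 0.0491
```

>>> drive_tool --rows '[{"x": 0, "y": 0, "z": 0, "yaw": 0, "fingers": 0.4}, {"x": 0, "y": 0, "z": 0, "yaw": 0, "fingers": 0.4}]'

```text
t: 7.35
ee_pos: [0.5606, -0.2329, 0.0537]
orientation: [-1.367, 1.097, 1.363]
contact_force: [-0.7, -1.0, -1.6]
gripper_width: 0.0492
```

```bash
python3 -c "
from h import *
goal((.5601,-.2329,.032),102.6-90)
cv2.imwrite('pics/w6.png',arm.get_image('wrist'))
cv2.imwrite('pics/s6.png',arm.get_image('side'))
cv2.imwrite('pics/c6.png',arm.get_image('scene'))
crop('pics/s6.png','pics/s6c.png',280,90,440,250,3.7)
crop('pics/c6.png','pics/c6c.png',230,170,410,290,4.4)
"
```

```text
t 7.35 shift [0.0217 0.0006 0.0001] yaw -0.004895125207660556 | q [-0.1279  0.5177 -0.2442 -0.0015 -0.8053  0.344 ] F [-0.7139 -0.9591 -1.6453] T [-0.1312  0.1301 -0.057 ] pos [ 0.5606 -0.2329  0.0537] w 0.049230345039321236
axes x,y,z: [[ 0.0038  0.0006 -1.    ]
 [-0.977  -0.2134 -0.0039]
 [-0.2134  0.977  -0.0003]]
```

View pics/s6c.png

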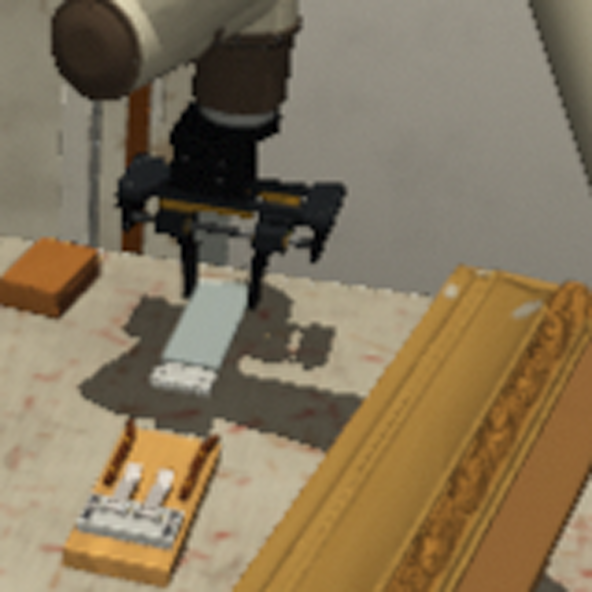

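View pics/c6c.png

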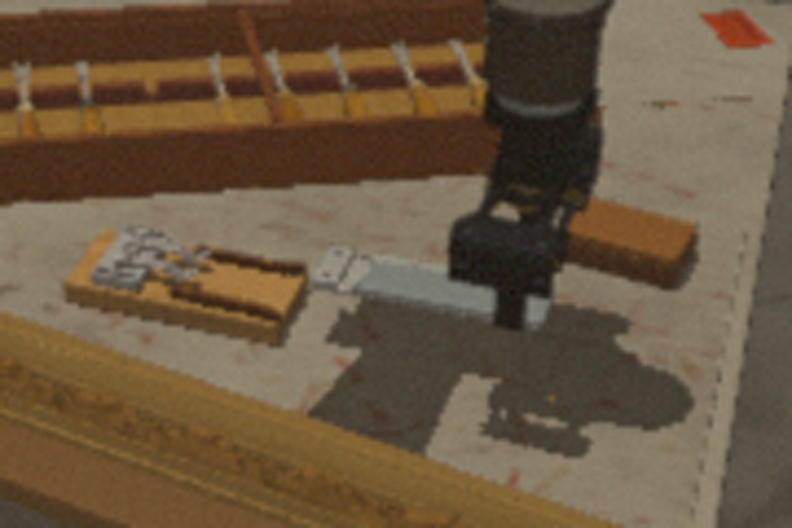

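View pics/w6.png

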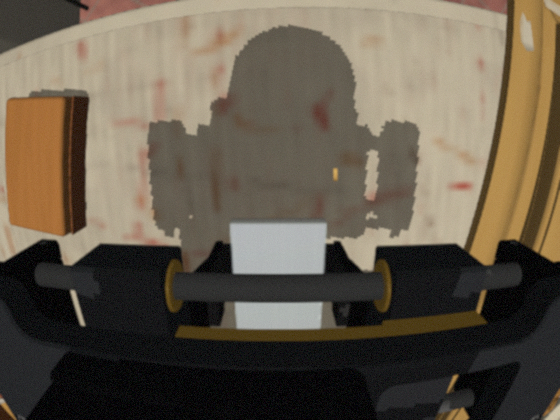

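```bash
python3 -c "
from h import *
def tri(a,b):
    a=np.array(a)/4.4+(230,170);b=np.array(b)/3.7+(280,90)
    Ps=[]
    pts=[]
    for n,p in(('scene',a),('side',b)):
        i=arm.camera_info(n);Ps.append(i['K']@i['extrinsics'][:3]);pts.append(p.reshape(2,1))
    X=cv2.triangulatePoints(Ps[0],Ps[1],pts[0],pts[1]);return (X[:3]/X[3]).ravel()
n1=tri((330,247),(150,380));n2=tri((315,286),(210,390))
print('nose',n1,n2,(n1+n2)/2)
m1=tri((306,266),(134,430));m2=tri((283,322),(220,437))
print('mouth',m1,m2,(m1+m2)/2)
f1=tri((104,232),(66,550));f2=tri((66,282),(168,572));print('far',f1,f2)
s=arm.get_state();print(s['ee_pos'])
print('tcp proj',proj('side',s['ee_pos'])-(280,90),proj('scene',s['ee_pos'])-(230,170), (proj('side',s['ee_pos'])-(280,90))*3.7,(proj('scene',s['ee_pos'])-(230,170))*4.4)
M=np.array([.5215,-.0602,.02]);print('mouth proj',(proj('side',M)-(280,90))*3.7,(proj('scene',M)-(230,170))*4.4)
"
```

```text
nose [ 0.551  -0.0766  0.0497] [ 0.502  -0.0916  0.0472] [ 0.5265 -0.0841  0.0484]
mouth [ 0.5533 -0.0516  0.0168] [ 0.4826 -0.0746  0.0174] [ 0.518  -0.0631  0.0171]
far [0.5204 0.1205 0.0114] [0.4418 0.1036 0.0118]
[ 0.5603 -0.2329  0.0535]
tcp proj [[59.468  79.5658]] [[117.1777  67.8419]] [[220.0315 294.3935]] [[515.5818 298.5043]]
mouth proj [[170.4065 428.4996]] [[292.1238 289.9361]]
```

>>> drive_tool --rows '[{"x": 0.008, "y": 0.0006, "z": 0, "yaw": -0.004, "fingers": 0.4}, {"x": 0.016, "y": 0.0006, "z": 0.0, "yaw": -0.004, "fingers": 0.4}, {"x": 0.017, "y": 0.0006, "z": 0.01, "yaw": -0.004, "fingers": 0.4}, {"x": 0.017, "y": 0.0006, "z": 0.02, "yaw": -0.004, "fingers": 0.4}, {"x": 0.017, "y": 0.0006, "z": 0.03, "yaw": -0.004, "fingers": 0.4}, {"x": 0.017, "y": 0.0006, "z": 0.038, "yaw": -0.004, "fingers": 0.4}, {"x": 0.017, "y": 0.0006, "z": 0.045, "yaw": -0.004, "fingers": 0.4}, {"x": 0.017, "y": 0.0006, "z": 0.045, "yaw": -0.004, "fingers": 0.4}]'

```text
t: 8.3
ee_pos: [0.5502, -0.1879, 0.0369]
orientation: [-1.371, 1.094, 1.367]
contact_force: [-0.6, 0.8, -1.2]
gripper_width: 0.0493
```

```bash
python3 -c "
from h import *
goal((.5215+.2181*.122,-.0602-.9759*.122,.024),102.6-90)
cv2.imwrite('pics/s7.png',arm.get_image('side'))
cv2.imwrite('pics/c7.png',arm.get_image('scene'))
crop('pics/s7.png','pics/s7c.png',280,120,400,240,5)
crop('pics/c7.png','pics/c7c.png',230,190,370,270,5.5)
"
```

```text
t 8.3 shift [0.0129 0.0002 0.0089] yaw 0.000754901513182471 | q [-0.0512  0.5055 -0.3248 -0.0014 -0.7368  0.2729] F [-0.6482  0.8137 -1.167 ] T [-0.0777  0.0948 -0.0721] pos [ 0.5502 -0.1879  0.0369] w 0.04928765299363019
axes x,y,z: [[ 0.0037  0.0008 -1.    ]
 [-0.9757 -0.2189 -0.0038]
 [-0.2189  0.9758 -0.0001]]
```

View pics/s7c.png

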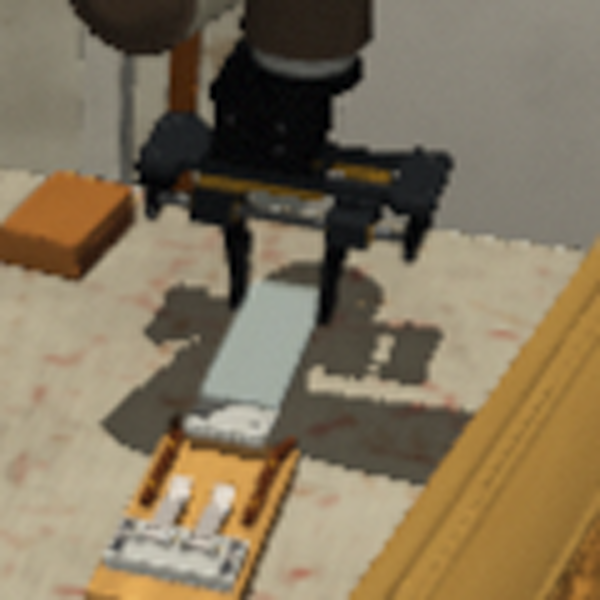

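View pics/c7c.png

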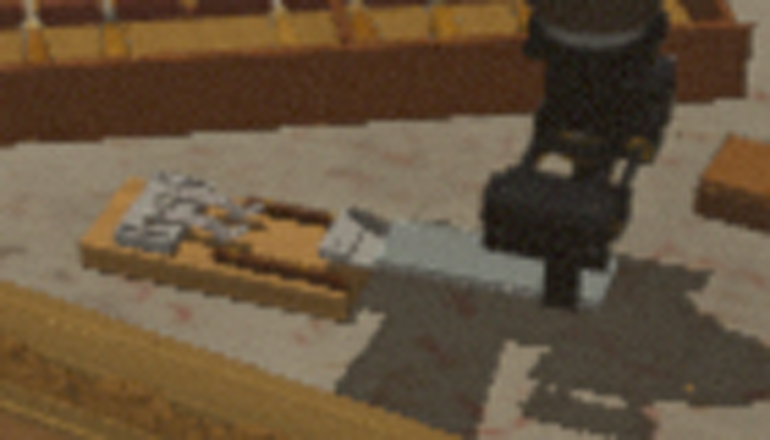

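>>> drive_tool --rows '[{"x": 0.0, "y": 0.0, "z": 0.006, "yaw": 0, "fingers": 0.4}, {"x": 0.002, "y": 0.0, "z": 0.01, "yaw": 0, "fingers": 0.4}, {"x": 0.004, "y": 0.0, "z": 0.01, "yaw": 0, "fingers": 0.4}, {"x": 0.006, "y": 0.0, "z": 0.01, "yaw": 0, "fingers": 0.4}, {"x": 0.008, "y": 0.0, "z": 0.01, "yaw": 0, "fingers": 0.4}, {"x": 0.008, "y": 0.0, "z": 0.01, "yaw": 0, "fingers": 0.4}]'

```text
t: 9.0
ee_pos: [0.5481, -0.1791, 0.0283]
orientation: [-1.37, 1.095, 1.367]
contact_force: [-0.1, -0.3, -1.5]
gripper_width: 0.0491
```

```bash
python3 -c "
from h import *
goal((.5215+.2181*.122,-.0602-.9759*.122,.024),102.6-90)
"
```

```text
t 9.0 shift [ 0.0043  0.     -0.0001] yaw -0.00039340853574465484 | q [-0.0355  0.5115 -0.3436 -0.0012 -0.7126  0.2559] F [-0.0533 -0.2762 -1.4976] T [-0.0512  0.1217 -0.0076] pos [ 0.5481 -0.1791  0.0283] w 0.04912839037766565
axes x,y,z: [[ 0.0032  0.0007 -1.    ]
 [-0.976  -0.2178 -0.0032]
 [-0.2178  0.976  -0.    ]]
```

>>> drive_tool --rows '[{"x": 0.002, "y": 0.0, "z": 0.0, "yaw": 0, "fingers": 0.4}, {"x": 0.003, "y": 0.0, "z": 0.0, "yaw": 0, "fingers": 0.4}, {"x": 0.004, "y": 0.0, "z": 0.0, "yaw": 0, "fingers": 0.4}, {"x": 0.004, "y": 0.0, "z": 0.0, "yaw": 0, "fingers": 0.4}]'

```text
t: 9.4
ee_pos: [0.548, -0.1792, 0.0242]
orientation: [-1.37, 1.095, 1.367]
contact_force: [0.2, -0.7, -1.0]
gripper_width: 0.0491
```

```bash
python3 -c "
from h import *
goal((.5215+.2181*.122,-.0602-.9759*.122,.023),102.6-90)
cv2.imwrite('pics/s8.png',arm.get_image('side'))
cv2.imwrite('pics/c8.png',arm.get_image('scene'))
crop('pics/s8.png','pics/s8c.png',280,120,400,240,5)
crop('pics/c8.png','pics/c8c.png',230,190,370,270,5.5)
"
```

```text
t 9.4 shift [ 0.0012 -0.0001 -0.0001] yaw -0.00047089262395072495 | q [-0.0356  0.5174 -0.3468 -0.0012 -0.7038  0.2559] F [ 0.194  -0.6862 -0.9584] T [-0.0086  0.1144 -0.0242] pos [ 0.548  -0.1792  0.0242] w 0.049114938278336295
axes x,y,z: [[ 0.0029  0.0007 -1.    ]
 [-0.976  -0.2177 -0.003 ]
 [-0.2177  0.976   0.    ]]
```

View pics/s8c.png

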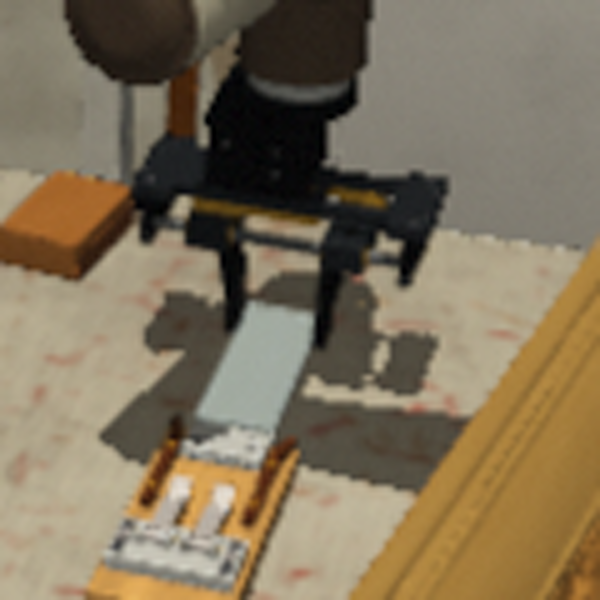

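View pics/c8c.png

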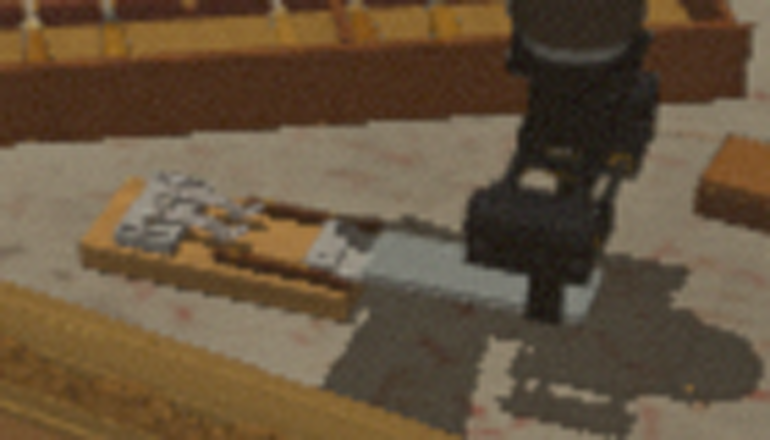

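>>> drive_tool --rows '[{"x": 0.0005, "y": 0.0, "z": 0.005, "yaw": 0, "fingers": 0.4}, {"x": 0.0005, "y": 0.0, "z": 0.01, "yaw": 0, "fingers": 0.4}, {"x": 0.0005, "y": 0.0, "z": 0.015, "yaw": 0, "fingers": 0.4}, {"x": 0.0005, "y": 0.0, "z": 0.02, "yaw": 0, "fingers": 0.4}, {"x": 0.0005, "y": 0.0, "z": 0.025, "yaw": 0, "fingers": 0.4}, {"x": 0.0005, "y": 0.0, "z": 0.025, "yaw": 0, "fingers": 0.4}]'

```text
t: 10.1
ee_pos: [0.5424, -0.154, 0.0239]
orientation: [-1.371, 1.094, 1.368]
contact_force: [-0.6, -1.1, -0.6]
gripper_width: 0.0489
```

```bash
cat >> h.py <<'E'
def chk(s=None):
    st=arm.get_state();u=np.array([-.2181,.9759,0]);v=np.array([-.9759,-.2181,0]);M=np.array([.5215,-.0602,.02])
    d=st['ee_pos']-M
    print('t',st['t'],'s',d@u+.157,'lat',d@v,'z',st['ee_pos'][2],'Fu',st['contact_force']@u,'Fv',st['contact_force']@v,'Fz',st['contact_force'][2],'T',st['ft_torque'],'w',st['gripper_width'],'vel',st['dq'])
E
python3 -c "
from h import *
chk();goal((.5215+.2181*.082,-.0602-.9759*.082,.0235),102.6-90)
"
```

```text
t 10.1 s 0.06091717388590848 lat 1.1130993267151491e-05 z 0.023903304297378136 Fu -0.967371258896688 Fv 0.8197073561511441 Fz -0.604170146070214 T [0.0243 0.1007 0.0089] w 0.04889596357482249 vel [-0.0097  0.0054  0.0089  0.0045 -0.0008  0.0072]
t 10.1 shift [ 0.0004 -0.      0.0141] yaw 0.00048029151050776875 | q [ 0.0103  0.5017 -0.3794 -0.0012 -0.6868  0.211 ] F [-0.589  -1.1229 -0.6042] T [0.0243 0.1007 0.0089] pos [ 0.5424 -0.154   0.0239] w 0.04889596357482249
axes x,y,z: [[ 0.0029  0.0008 -1.    ]
 [-0.9758 -0.2186 -0.003 ]
 [-0.2186  0.9758  0.0001]]
```

>>> drive_tool --rows '[{"x": 0.0005, "y": 0.0, "z": 0.003, "yaw": 0, "fingers": 0.4}, {"x": 0.0005, "y": 0.0, "z": 0.006, "yaw": 0, "fingers": 0.4}, {"x": 0.0005, "y": 0.0, "z": 0.009, "yaw": 0, "fingers": 0.4}, {"x": 0.0005, "y": 0.0, "z": 0.012, "yaw": 0, "fingers": 0.4}, {"x": 0.0005, "y": 0.0, "z": 0.015, "yaw": 0, "fingers": 0.4}, {"x": 0.0005, "y": 0.0, "z": 0.015, "yaw": 0, "fingers": 0.4}]'

```text
t: 10.7
ee_pos: [0.539, -0.139, 0.0234]
orientation: [-1.371, 1.094, 1.368]
contact_force: [0.4, 1.5, -0.2]
gripper_width: 0.0492
```

```bash
python3 -c "
from h import *
chk()
cv2.imwrite('pics/s9.png',arm.get_image('side'))
crop('pics/s9.png','pics/s9c.png',280,120,400,240,5)
"
```

```text
t 10.7 s 0.07628337426348568 lat 5.928256582736385e-05 z 0.02339994347244741 Fu 1.3476405535047322 Fv -0.670327563830431 Fz -0.23167568097690683 T [0.1213 0.1059 0.0057] w 0.049249952152568714 vel [-0.0041  0.0014  0.0044  0.0004 -0.0002  0.0065]
```

View pics/s9c.png

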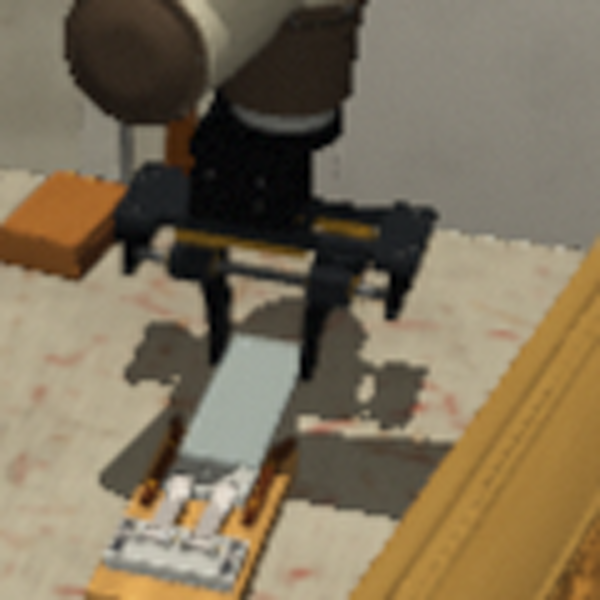

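>>> drive_tool --rows '[{"x": 0.0, "y": 0.0, "z": 0.002, "yaw": 0, "fingers": 0.4}, {"x": 0.0, "y": 0.0, "z": 0.004, "yaw": 0, "fingers": 0.4}, {"x": 0.0, "y": 0.0, "z": 0.006, "yaw": 0, "fingers": 0.4}, {"x": 0.0, "y": 0.0, "z": 0.008, "yaw": 0, "fingers": 0.4}, {"x": 0.0, "y": 0.0, "z": 0.01, "yaw": 0, "fingers": 0.4}]'

```text
t: 11.25
ee_pos: [0.5369, -0.1292, 0.0234]
orientation: [-1.371, 1.094, 1.368]
contact_force: [-0.3, -1.5, -0.9]
gripper_width: 0.0491
```

```bash
python3 -c "
from h import *
chk()"
```

```text
t 11.25 s 0.08627729212124499 lat 2.1110532274589624e-05 z 0.023431799514989776 Fu -1.4295657493353502 Fv 0.6541965431987992 Fz -0.861209418058606 T [-0.4451  0.0353 -0.0114] w 0.0491438783229834 vel [ 0.0358 -0.0118 -0.0217  0.0076  0.0127 -0.0372]
```

Torque shows the clips starting to lift (s ≈ 86 mm, as predicted from the bar). Continue in small steps.

>>> drive_tool --rows '[{"x": 0.0, "y": 0.0, "z": 0.0015, "yaw": 0, "fingers": 0.4}, {"x": 0.0, "y": 0.0, "z": 0.003, "yaw": 0, "fingers": 0.4}, {"x": 0.0, "y": 0.0, "z": 0.0045, "yaw": 0, "fingers": 0.4}, {"x": 0.0, "y": 0.0, "z": 0.006, "yaw": 0, "fingers": 0.4}]'

```text
t: 11.65
ee_pos: [0.536, -0.1239, 0.0237]
orientation: [-1.372, 1.094, 1.367]
contact_force: [0.5, -5.4, -1.5]
gripper_width: 0.0494
```

```bash
python3 -c "
from h import *
chk()"
```

```text
t 11.65 s 0.09165352828023414 lat -0.0002885364904427626 z 0.0236614183339628 Fu -5.378407710939272 Fv 0.6500200485652584 Fz -1.5413918460663383 T [-1.5944 -0.2499 -0.0331] w 0.04941489767134889 vel [ 0.0311 -0.0092 -0.0166 -0.0068  0.0068 -0.0289]
```

>>> drive_tool --rows '[{"x": 0.0, "y": 0.0, "z": 0.0015, "yaw": 0, "fingers": 0.4}, {"x": 0.0, "y": 0.0, "z": 0.003, "yaw": 0, "fingers": 0.4}, {"x": 0.0, "y": 0.0, "z": 0.0045, "yaw": 0, "fingers": 0.4}, {"x": 0.0, "y": 0.0, "z": 0.006, "yaw": 0, "fingers": 0.4}]'

```text
t: 12.05
ee_pos: [0.5346, -0.1178, 0.0236]
orientation: [-1.372, 1.094, 1.367]
contact_force: [0.5, -2.0, -0.4]
gripper_width: 0.0492
```

```bash
python3 -c "
from h import *
chk()
cv2.imwrite('pics/s10.png',arm.get_image('side'))
crop('pics/s10.png','pics/s10c.png',280,120,400,240,5)"
```

```text
t 12.05 s 0.09791974015788932 lat -0.00021058708831252912 z 0.02360148645344756 Fu -2.037326571493333 Fv -0.07714300420894868 Fz -0.35953154419989086 T [-0.7943 -0.0269  0.0236] w 0.04924833838187238 vel [ 0.0283 -0.0091 -0.0163  0.0007  0.0087 -0.028 ]
```

View pics/s10c.png

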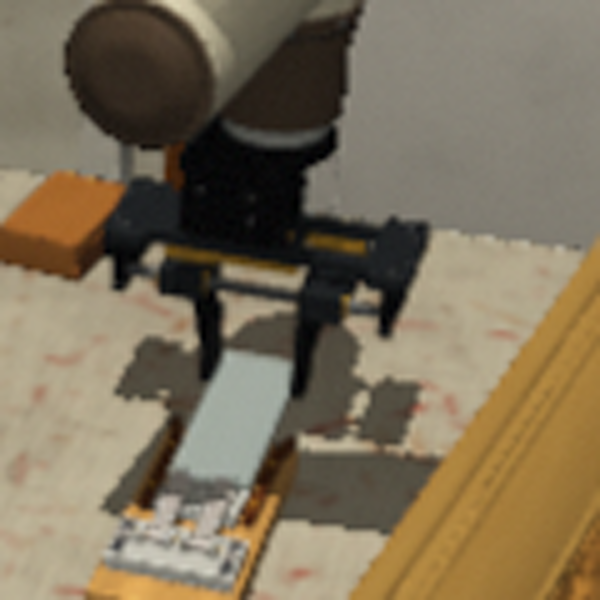

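>>> drive_tool --rows '[{"x": 0.0, "y": 0.0, "z": 0.0015, "yaw": 0, "fingers": 0.4}, {"x": 0.0, "y": 0.0, "z": 0.003, "yaw": 0, "fingers": 0.4}, {"x": 0.0, "y": 0.0, "z": 0.0045, "yaw": 0, "fingers": 0.4}, {"x": 0.0, "y": 0.0, "z": 0.006, "yaw": 0, "fingers": 0.4}, {"x": 0.0, "y": 0.0, "z": 0.0075, "yaw": 0, "fingers": 0.4}, {"x": 0.0, "y": 0.0, "z": 0.009, "yaw": 0, "fingers": 0.4}]'

```text
t: 12.7
ee_pos: [0.5325, -0.1087, 0.0236]
orientation: [-1.372, 1.094, 1.367]
contact_force: [-0.4, -3.0, -1.6]
gripper_width: 0.0488
```

```bash
python3 -c "
from h import *
chk()"
```

```text
t 12.7 s 0.10724886431965241 lat -0.00015063253104428384 z 0.023599317923784485 Fu -2.8199013779261866 Fv 1.0215598731190012 Fz -1.5527562562358836 T [-0.7972  0.0229 -0.0126] w 0.04882479051616694 vel [ 0.0281 -0.0071 -0.0156 -0.0012  0.0099 -0.028 ]
```

>>> drive_tool --rows '[{"x": 0.0, "y": 0.0, "z": 0.001, "yaw": 0, "fingers": 0.4}, {"x": 0.0, "y": 0.0, "z": 0.002, "yaw": 0, "fingers": 0.4}, {"x": 0.0, "y": 0.0, "z": 0.003, "yaw": 0, "fingers": 0.4}, {"x": 0.0, "y": 0.0, "z": 0.004, "yaw": 0, "fingers": 0.4}]'

```text
t: 13.1
ee_pos: [0.5316, -0.1047, 0.0236]
orientation: [-1.372, 1.094, 1.367]
contact_force: [1.1, -2.2, -0.9]
gripper_width: 0.0492
```

```bash
python3 -c "
from h import *
chk()"
```

```text
t 13.1 s 0.1113484630621297 lat -0.00011102359535022766 z 0.02356898929380509 Fu -2.3858546595726784 Fv -0.551980603078444 Fz -0.8578157940714415 T [-0.697  -0.0134  0.0039] w 0.04919810431340284 vel [ 0.0194 -0.0052 -0.0093  0.0007  0.0059 -0.0195]
```

>>> drive_tool --rows '[{"x": 0.0, "y": 0.0, "z": 0.0007, "yaw": 0, "fingers": 0.4}, {"x": 0.0, "y": 0.0, "z": 0.0014, "yaw": 0, "fingers": 0.4}, {"x": 0.0, "y": 0.0, "z": 0.002, "yaw": 0, "fingers": 0.4}]'

```text
t: 13.4
ee_pos: [0.531, -0.1026, 0.0235]
orientation: [-1.371, 1.094, 1.368]
contact_force: [0.8, -1.5, -1.6]
gripper_width: 0.0492
```

```bash
python3 -c "
from h import *
chk()"
```

```text
t 13.4 s 0.11354976262944225 lat -3.1613722280671765e-05 z 0.023512913254874535 Fu -1.651204490348083 Fv -0.46122053586778944 Fz -1.6004526025904 T [-0.3279  0.0184  0.0235] w 0.04921132347809114 vel [ 0.0109 -0.0036 -0.0045 -0.0009  0.0005 -0.01  ]
```

>>> drive_tool --rows '[{"x": 0.0, "y": 0.0, "z": 0.0007, "yaw": 0, "fingers": 0.4}, {"x": 0.0, "y": 0.0, "z": 0.0014, "yaw": 0, "fingers": 0.4}, {"x": 0.0, "y": 0.0, "z": 0.002, "yaw": 0, "fingers": 0.4}]'

```text
t: 13.7
ee_pos: [0.5304, -0.1003, 0.0234]
orientation: [-1.371, 1.094, 1.368]
contact_force: [0.6, 0.3, -0.9]
gripper_width: 0.0493
```

```bash
python3 -c "
from h import *
chk()"
```

```text
t 13.7 s 0.1159704081910739 lat 6.502486470879142e-05 z 0.02340824490013855 Fu 0.19680095298589198 Fv -0.6194478664904002 Fz -0.8672317301961133 T [-0.0583  0.1226 -0.0019] w 0.049301192934549945 vel [ 0.008  -0.0016 -0.0039  0.0123  0.0046 -0.0089]
```

>>> drive_tool --rows '[{"x": 0.0, "y": 0.0, "z": 0.0005, "yaw": 0, "fingers": 0.4}, {"x": 0.0, "y": 0.0, "z": 0.001, "yaw": 0, "fingers": 0.4}, {"x": 0.0, "y": 0.0, "z": 0.0015, "yaw": 0, "fingers": 0.4}]'

```text
t: 14.0
ee_pos: [0.5301, -0.0988, 0.0235]
orientation: [-1.371, 1.094, 1.368]
contact_force: [-0.4, -0.6, -1.4]
gripper_width: 0.0493
```

```bash
python3 -c "
from h import *
chk()"
```

```text
t 14.0 s 0.11745828133562253 lat 1.12309453960714e-06 z 0.023465833662439938 Fu -0.4876854121729468 Fv 0.5228497536131287 Fz -1.4084717775109008 T [-0.0596  0.0968 -0.013 ] w 0.04933135284647652 vel [ 0.0111 -0.0017 -0.0057 -0.0001  0.0016 -0.0107]
```

>>> drive_tool --rows '[{"x": 0.0, "y": 0.0, "z": 0.0004, "yaw": 0, "fingers": 0.4}, {"x": 0.0, "y": 0.0, "z": 0.0008, "yaw": 0, "fingers": 0.4}]'

```text
t: 14.2
ee_pos: [0.53, -0.098, 0.0235]
orientation: [-1.371, 1.094, 1.368]
contact_force: [0.2, 0.6, -0.9]
gripper_width: 0.0492
```

```bash
python3 -c "
from h import *
chk()"
```

```text
t 14.2 s 0.1182649900401076 lat -1.5126722792368148e-06 z 0.023502743166912577 Fu 0.5486785863707281 Fv -0.3636087892322224 Fz -0.8925698439298376 T [-0.0513  0.1911 -0.029 ] w 0.04916560242656771 vel [ 0.0069 -0.0016 -0.0044 -0.0009  0.0036 -0.0077]
```

>>> drive_tool --rows '[{"x": 0.0, "y": 0.0, "z": 0.0004, "yaw": 0, "fingers": 0.4}, {"x": 0.0, "y": 0.0, "z": 0.0008, "yaw": 0, "fingers": 0.4}]'

```text
t: 14.4
ee_pos: [0.5298, -0.0975, 0.0236]
orientation: [-1.372, 1.094, 1.368]
contact_force: [1.3, -3.5, 0.0]
gripper_width: 0.0494
```

>>> drive_tool --rows '[{"x": 0.0, "y": 0.0, "z": 0.0004, "yaw": 0, "fingers": 0.4}, {"x": 0.0, "y": 0.0, "z": 0.0007, "yaw": 0, "fingers": 0.4}]'

```text
t: 14.6
ee_pos: [0.5298, -0.0974, 0.0237]
orientation: [-1.372, 1.095, 1.367]
contact_force: [1.2, -6.4, -0.8]
gripper_width: 0.0494
```

```bash
python3 -c "
from h import *
chk()"
```

```text
t 14.6 s 0.11890348447786887 lat -2.4757520176671524e-06 z 0.023691297910184296 Fu -6.518788600520884 Fv 0.2160879991499754 Fz -0.7806070419462168 T [-1.8105 -0.1107 -0.0155] w 0.04943574381621738 vel [ 0.0045 -0.0015 -0.0027  0.0035  0.0015 -0.0071]
```

>>> drive_tool --rows '[{"x": 0.0, "y": 0.0, "z": 0.0006, "yaw": 0, "fingers": 0.4}, {"x": 0.0, "y": 0.0, "z": 0.0009, "yaw": 0, "fingers": 0.4}]'

```text
t: 14.8
ee_pos: [0.5298, -0.0973, 0.0239]
orientation: [-1.373, 1.095, 1.367]
contact_force: [1.7, -7.9, -1.2]
gripper_width: 0.049
```

```bash
python3 -c "
from h import *
chk()"
```

```text
t 14.8 s 0.11895615073751986 lat 7.12845930022229e-06 z 0.02386399985654626 Fu -8.080082528294497 Fv 0.030588935430689333 Fz -1.2021128683609583 T [-2.288  -0.2638 -0.0067] w 0.04898332721761822 vel [ 0.0029 -0.0044 -0.0015  0.0056  0.0013 -0.0033]
```

>>> drive_tool --rows '[{"x": 0.0, "y": 0.0, "z": 0.0009, "yaw": 0, "fingers": 0.4}, {"x": 0.0, "y": 0.0, "z": 0.0012, "yaw": 0, "fingers": 0.4}]'

```text
t: 15.0
ee_pos: [0.5298, -0.0973, 0.0241]
orientation: [-1.375, 1.096, 1.366]
contact_force: [1.0, -10.1, -1.1]
gripper_width: 0.0493
```

```bash
python3 -c "
from h import *
chk()
cv2.imwrite('pics/s11.png',arm.get_image('side'))
cv2.imwrite('pics/c11.png',arm.get_image('scene'))
crop('pics/s11.png','pics/s11c.png',280,150,360,230,7)
crop('pics/c11.png','pics/c11c.png',230,190,370,270,5.5)"
```

```text
t 15.0 s 0.11897517846365399 lat 1.2416238498525827e-05 z 0.024128886642738653 Fu -10.101501519692833 Fv 1.1934406707053542 Fz -1.065645826621839 T [-2.7421 -0.2515 -0.0891] w 0.04931145903561285 vel [ 0.0032 -0.0025 -0.0009  0.0056  0.0019 -0.0053]
```

View pics/s11c.png

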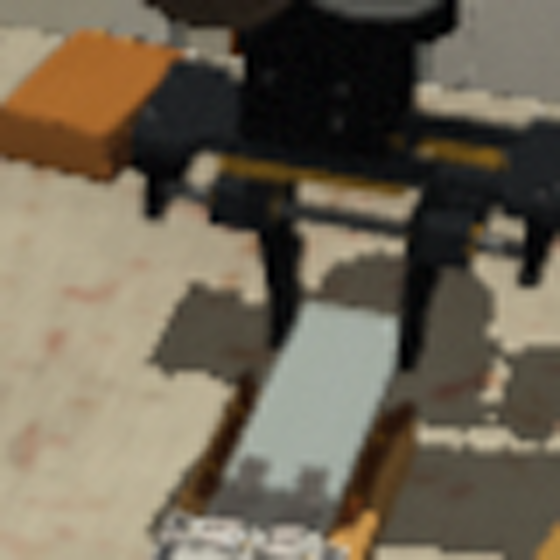

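View pics/c11c.png

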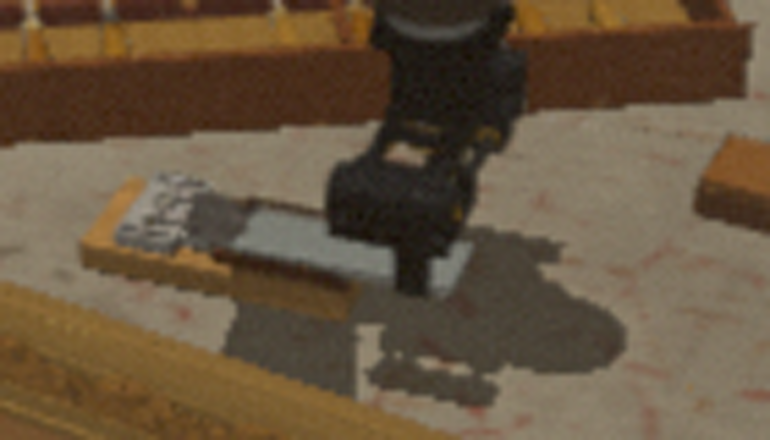

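>>> drive_tool --rows '[{"x": 0.0003, "y": 0.0, "z": 0.0, "yaw": 0, "fingers": 0.4}, {"x": 0.0006, "y": 0.0, "z": -0.0003, "yaw": 0, "fingers": 0.4}, {"x": 0.0006, "y": 0.0, "z": -0.0003, "yaw": 0, "fingers": 0.4}]'

```text
t: 15.4
ee_pos: [0.5298, -0.0975, 0.0235]
orientation: [-1.374, 1.096, 1.366]
contact_force: [0.7, -2.1, -0.6]
gripper_width: 0.049
```

```bash
python3 -c "
from h import *
chk()"
```

```text
t 15.4 s 0.11878676670286346 lat 2.2097126498240506e-06 z 0.023464621692836644 Fu -2.244630073230315 Fv -0.22049939882188077 Fz -0.6411171885938585 T [-0.5286  0.1189 -0.0447] w 0.048989531708271306 vel [ 0.0015 -0.0018  0.0006  0.0011  0.002   0.0017]
```

>>> drive_tool --newtons 10 --rows '[{"x": 0, "y": 0.0, "z": 0.0, "yaw": 0, "fingers": 0.58}, {"x": 0, "y": 0.0, "z": 0, "yaw": 0, "fingers": 0.62}, {"x": 0, "y": 0.0, "z": 0, "yaw": 0, "fingers": 0.7}, {"x": 0, "y": 0.0, "z": 0, "yaw": 0, "fingers": 0.8}, {"x": 0, "y": 0.0, "z": 0, "yaw": 0, "fingers": 0.8}, {"x": 0, "y": 0.0, "z": 0, "yaw": 0, "fingers": 0.8}]'

```text
t: 16.0
ee_pos: [0.5299, -0.0974, 0.0235]
orientation: [-1.374, 1.096, 1.366]
contact_force: [-0.3, -0.5, -0.5]
gripper_width: 0.0681
```

```bash
python3 -c "
from h import *
chk()"
```

```text
t 16.0 s 0.11884525919459576 lat -3.145792874115094e-05 z 0.023489267252814906 Fu -0.40065324438739347 Fv 0.37206813140882783 Fz -0.5128285028398349 T [ 0.0302  0.1427 -0.0184] w 0.06809263721145144 vel [-0.002   0.0011  0.0009 -0.0012 -0.0004 -0.0009]
```

Released cleanly; rise straight up and back away to inspect.

>>> drive_tool --rows '[{"x": -0.01, "y": 0.0, "z": 0.0, "yaw": 0, "fingers": 0.8}, {"x": -0.03, "y": 0.0, "z": 0, "yaw": 0, "fingers": 0.8}, {"x": -0.06, "y": 0.0, "z": 0, "yaw": 0, "fingers": 0.8}, {"x": -0.1, "y": 0.0, "z": 0, "yaw": 0, "fingers": 0.8}, {"x": -0.14, "y": 0.0, "z": 0.03, "yaw": 0, "fingers": 0.8}, {"x": -0.16, "y": 0.0, "z": 0.07, "yaw": 0, "fingers": 0.8}, {"x": -0.16, "y": 0.0, "z": 0.11, "yaw": 0, "fingers": 0.8}, {"x": -0.16, "y": 0.0, "z": 0.15, "yaw": 0, "fingers": 0.8}, {"x": -0.16, "y": 0.0, "z": 0.18, "yaw": 0, "fingers": 0.8}, {"x": -0.16, "y": 0.0, "z": 0.18, "yaw": 0, "fingers": 0.8}]'

```text
t: 17.0
ee_pos: [0.4893, 0.0812, 0.184]
orientation: [-1.378, 1.091, 1.368]
contact_force: [-0.4, -0.2, -0.2]
gripper_width: 0.0698
```

>>> drive_tool --rows '[{"x": 0, "y": 0.0, "z": 0.0, "yaw": 0, "fingers": 0.8}, {"x": 0, "y": 0.0, "z": 0, "yaw": 0, "fingers": 0.8}, {"x": 0, "y": 0.0, "z": 0, "yaw": 0, "fingers": 0.8}]'

```text
t: 17.3
ee_pos: [0.4894, 0.0805, 0.1842]
orientation: [-1.377, 1.092, 1.367]
contact_force: [-0.5, -0.7, -0.1]
gripper_width: 0.0696
```

```bash
python3 -c "
from h import *
chk()
import pickle
i=arm.camera_info('wrist');pickle.dump(i,open('w12.pkl','wb'))
cv2.imwrite('pics/w12.png',arm.get_image('wrist'))
cv2.imwrite('pics/s12.png',arm.get_image('side'))
cv2.imwrite('pics/c12.png',arm.get_image('scene'))
crop('pics/s12.png','pics/s12c.png',280,150,360,250,6)
crop('pics/c12.png','pics/c12c.png',230,190,370,270,5.5)"
```

```text
t 17.3 s 0.30126946917061004 lat 0.0006390205779366903 z 0.18417385534932515 Fu -0.6015497788710203 Fv 0.5985111316629942 Fz -0.12942278337735885 T [0.0283 0.1763 0.0135] w 0.06962940922096365 vel [-0.0031  0.0044 -0.0008 -0.0001  0.0006 -0.0003]
```

View pics/s12c.png

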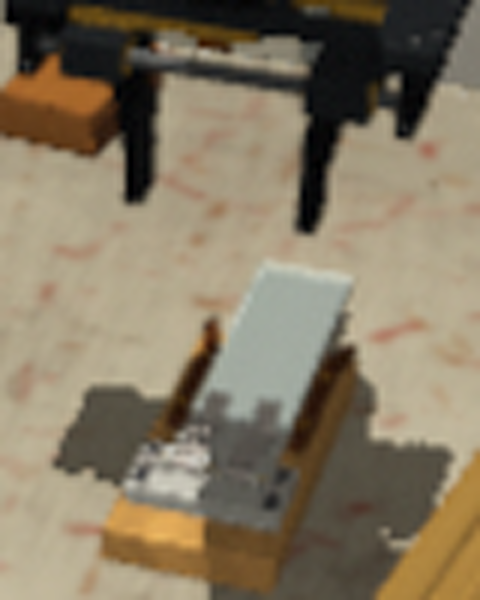

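View pics/c12c.png

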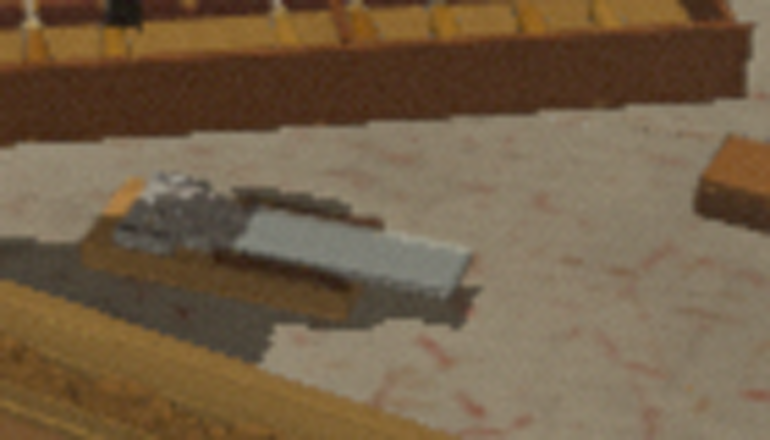

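View pics/w12.png

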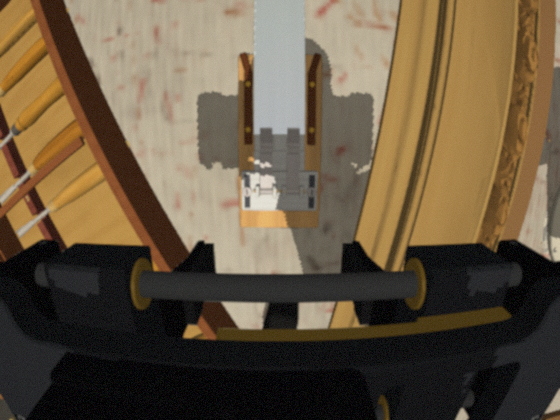

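```bash
python3 -c "
from h import *
crop('pics/w12.png','pics/w12c.png',225,90,335,235,5)
im=cv2.imread('pics/w12.png')[100:220,225:335];im=cv2.convertScaleAbs(im,alpha=1.7,beta=0)
cv2.imwrite('pics/w12d.png',cv2.resize(im,None,fx=5,fy=5,interpolation=cv2.INTER_CUBIC))"
```

```text
(no output)
```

View pics/w12d.png

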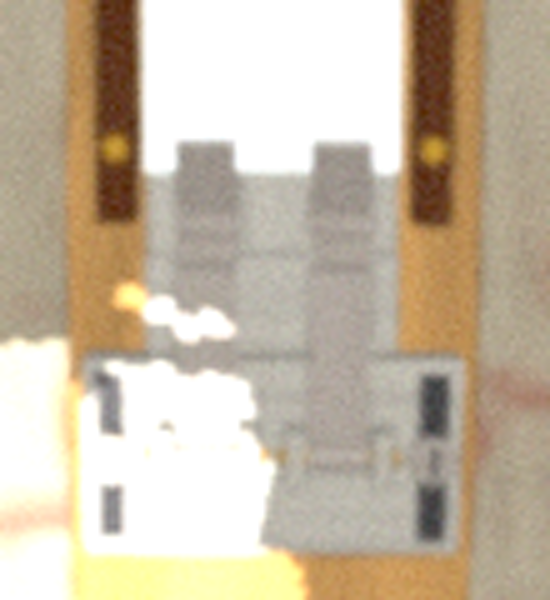

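```bash
python3 -c "
from station import arm
print(arm.sign_off())"
```

```text
the job is handed in; nothing more can be done
None
```

The glass honing plate is clipped into the holder and seated against the stop bar. I handed the job in at about 17.5 s.

- **Insertion:** I gripped the plate at its tail, laid its nose in the flared mouth and slid it in slowly. It gave about 5.4 N as the clips lifted, about 2–3 N under the strip and near zero after they dropped. It met the stop about 4 mm further on, and I pushed to 10.1 N, with no reading above that.
- **Last checks:** After release the force was near zero. The final pictures show the strip up against the bar, both clip noses over the gap, and the plate between the rails and looking flat. The sanding block is where it was. The tape measure and try square were well outside the work area, and I did not check them again.
- **Disagreements:** My rough fixed-camera positions differed from the wrist camera by about 7 mm. I used the wrist measurements, and both the grip and the slide into the rails matched them. The droop at the nose came out at roughly 8 mm in a coarse measurement, more than the "few mm" stated, so I entered higher and then lowered the plate onto the deck.
- **Not measured:** I did not measure the clip angles directly. That both clips dropped is judged from the forces and the pictures.

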